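# Reseat a test fixture's contacts and hold its sprung cover at the index arm

## Robot

A 7-joint arm with a two-finger parallel gripper is mounted at the origin on the work surface. World frame = base frame: x ahead of the robot, y to its left, z up, the work surface at z = 0. Lengths are in mm, angles in rad, forces in N, time in s.
With the tool pointing down it reaches from about 400 to 875 mm from the base axis. Payload 4.4 kg.
Tool frame: the origin (TCP) lies at the very end of the fingers, on their centre line; the grasp point (between the pads) lies behind it (ctrl.hold_point_z is the z of the grasp point in the tool frame, in mm); z points along the fingers, y is the direction in which the jaws open and shut (so a half turn about z gives the same grasp; the last joint's range is limited). The gripper opens to 85 mm and grips with 20 to 120 N. Pads are 22 mm wide; open, the fingers measure 114 mm over their backs; the gripper's body (76 mm by 85 mm) begins 54 mm behind the grasp point. The pads swing forward as they close: fully open they stand 13 mm farther back than shut.
Start: joints at [1.179, 0.628, 0.038, 1.517, -0.027, 0.996, -0.02], TCP at [208.071, -615.812, 231.313] pointing down, gripper open.
Joint ranges: [-3.06, 3.06], [-0.37, 2.12], [-1.25, 1.32], [0.18, 2.47], [-1.1, 4.24], [0.23, 1.98], [-2.94, 2.94]. Speed limits (rad/s): [2.57, 2.57, 3.14, 3.14, 3.14, 3.14, 3.14].

## Interface

Orientations are given as [roll, pitch, yaw] about the fixed x, y, z axes, in that order (R = Rz(yaw) Ry(pitch) Rx(roll)).
In Python, from cell import ctrl, vision gives the robot as it stands.
- The arm moves only by the shell command python3 -m crank 'ROWS' [OPENING]. ROWS is JSON, a list of rows, each an object of numbers: "x", "y", "z": the shift along the tool's x, y, z in cm; "spin": the turn about the tool's z in rad. A call has 1 to 5 rows; each row shifts and turns the commanded pose from where the row before left it, along the tool's axes as they then stand; what a row does not reach is not made up. A row lasts 1/10 s, in which the tool goes at most 50 mm and 8.59 degrees, less where a joint would pass 70% of its speed; a pose out of reach is approached as far as the arm can. A call is refused whole if a number of a shift passes 5 or a number of a turn 0.15, either way. A call with a gripper value outside its range is refused whole. OPENING is the opening in per cent of the stroke, from 0 (shut) to 100 (fully open), set as the call begins (- or left out, the last holds). The fingers move at their own pace and stop on an object; the grip force is fixed at half the most. Time passes only in rows, so rows that do not move let the fingers close. It gives the time, the measured TCP pose, the force and the opening at its end, in the units of the state.
- ctrl.read_state(): the state, without advancing time (a new reading comes with each control period).
- vision.get_image(name): name is "scene" or "top"; returns the picture (400x640x3 uint8, blue, green, red); there is no depth.
- vision.calibration(name): a dict with "vfov" (degrees; the focal length in pixels is half the picture's height over the tangent of half this angle, whatever the lens; pixels are square), "cx", "cy" (the principal point, pixels), "distortion" ([k1, k2, p1, p2, k3] as OpenCV has them; the pictures are not rectified), "eye" and "rotation" of the camera in the world. Camera axes: x right, y up, looking along -z (the intrinsics and any distortion apply to the point x, -y, -z); pixel columns grow to the right and rows downward; lengths in mm; the calibration is good to about 2 mm. A picture is of the moment at which its call begins. calibration takes no time and is no camera call.
- ctrl.finish_job(): hands the job in, once; it reports no verdict.
Trained networks look in the newest picture that a camera, given by its name, has taken for a name from the list of things; names that differ only in an ending like _2 or _b are one class to them, and where a whole thing is asked for, a point or a joint stands for the part that bears it (a point fixed in the world has none). Each returns a list of dicts, best first, with "score" (0 to 1); they miss things now and then, are a little off and sometimes report something else, mostly with a low value. They report only what shows in the picture. A call takes as long as a camera call.
- vision.boxes_of(name, camera): "extent" ([left, top, right, bottom] in pixels, round what is visible of it).
- vision.regions_of(name, camera): "mask" (400x640 bool, what is visible of it) and "extent" ([left, top, right, bottom] in pixels, round what is visible of it).
- vision.place_of(name, camera): "point" ([column, row] in pixels: a listed point, or the origin of a listed thing).
The state is a dict: "clock": time; "qpos": joint angles; "qd": joint speeds; "tau": joint torques, N m; "eef_pos": TCP position; "tool_rot": TCP orientation; "force": force on the tool from outside, world axes, zero at the start; "torque": the same for the moment, N m; "width": finger opening in mm.
Only numpy, scipy, OpenCV 4.12 (cv2) and the standard library are available. Lean on these libraries where they do the work, as an engineer would, in place of code of your own. Each camera call takes 0.05 s, during which the arm holds its last target.

## Task

Reseat the contacts of the circuit board test fixture: pull the black knob of its contact slide all the way out until it stops, then push it fully home. Then take the fixture's sprung cover by its grip tab, raise it until it lies parallel to and level with the steel index arm beside it, and finish while still holding it there with the gripper, since it springs shut if let go. Leave the index arm as it is set and do not disturb the boards and other things lying around.

Things in the scene. Friction and masses are not known exactly. Their poses are not given: they have to be found in the camera images.
- fixture: the test fixture, fixed to the table: a white housing 220 (x) x 200 (y) x 70 mm high; origin at the centre of its underside; x points from its front (robot side) to its hinge side, y to its left, z up. On its right is the grey contact slide housing, 60 mm high, spanning y -225 to -100 mm and x -50 to +90 mm
- slide_grip (a point): middle of the black slide knob's round neck (26 mm diameter, 32 mm long along the fixture's x, axis level, 42 mm above the table); a 36 mm flange ends the knob, 20 mm nearer the robot. Slide home: 46 mm in front of the slide housing's face (fixture x -96, y -170 mm). Pinch it from above, closing along the fixture's y; nothing stands within 60 mm beside it
- slide (a joint): travel of the slide knob in m: 0 = fully home, 0.045 = all the way out (stop), moving along the fixture's -x (towards the robot). A spring detent holds it at either end; moving it takes about 5 N at first, and past mid travel it snaps on by itself
- cover_grip (a point): centre of the upright aluminium grip tab at the cover's front: 14 mm thick along the fixture's y, 36 mm long along x; its top is 18 mm above, the cover's upper face 30 mm below. It lies 188 mm in front of the hinge axis and 34 mm above it (cover shut) and turns with the cover; axes then as the fixture's. The tab can turn between the fingers, so the tool may stay pointing down
- cover_hinge (a point): middle of the cover's hinge axis, which runs along the fixture's y at fixture x +100 mm, 75 mm above the table
- cover (a joint): angle of the cover, rad: 0 = shut (level), growing as its front edge rises, at most 1.2. A grey plastic frame with a clear window, 210 x 200 x 8 mm, about 0.3 kg; a spring closes it: lifting it at the tab takes about 4 N at first and 6 N at 0.8 rad, and it falls shut if let go
- index_tip (a point): centre of the round end of the steel index arm, a bar 8 x 8 mm beside the cover on the fixture's left (y +125 mm in the fixture frame), 205 mm from the hinge axis, on which it turns as the cover does. Its x axis lies along the arm and points to the hinge
- index (a joint): angle of the index arm in rad, measured as the cover's: the angle to which the cover has to be raised (between 0.4 and 0.8); held by a stiff friction clamp
- board_a_mid (a point): middle of a populated green circuit board 100 x 75 mm, up to 18 mm high, lying in front of the fixture; loose, to be left alone
- board_b_mid (a point): middle of a second such board, lying left of the fixture; loose, to be left alone
- board_c_mid (a point): middle of a third such board, left of the fixture and farther back; loose, to be left alone
- heatsink_mid (a point): middle of a finned aluminium heatsink 30 x 30 x 20 mm standing in front of the fixture; loose, to be left alone
- wash_bottle_mid (a point): middle of a white wash bottle, 56 mm diameter, 140 mm tall, standing right of the slide housing; loose, to be left alone
- parts_tray_mid (a point): middle of a black open tray 120 x 80 x 30 mm to the right of the slide knob; loose, to be left alone
- driver_mid (a point): middle of a screwdriver 170 mm long lying in front of the fixture on its left; loose, to be left alone

How it is judged:
By the outcome, as a careful person would: the job done as asked, in the order asked, and still so for the second after the job is handed in, while the arm keeps its last pose, push and grip.
It also fails if it takes over 51 s, if anything falls off the work surface, if the arm or the gripper's body presses on something with over 40 N, if the wrist force passes 120 N, or if a joint passes its speed limit or range.

## Working session

There is one attempt and no reset: what is moved stays moved. The work goes in short steps, Python scripts to look and compute and a shell command to move; the robot and the scene stay as the last step left them, time stands still between calls to the robot, and variables do not carry over. Pictures are saved under pics/ and viewed, and the job is handed in when it is done.

```bash
ls; mkdir -p pics; python3 - <<'E'
from cell import ctrl, vision
import cv2
s=ctrl.read_state()
print(s, ctrl.hold_point_z)
for n in("scene","top"):
    im=vision.get_image(n); cv2.imwrite(f"pics/{n}0.png",im)
    print(n,vision.calibration(n))
E
```

```text
pics
{'clock': 0.0, 'qpos': array([ 1.17919305,  0.62934654,  0.03844499,  1.51838099, -0.02702027,
        0.99627144, -0.01998745]), 'qd': array([-0.00150387,  0.00052107,  0.00316832, -0.00039128,  0.00045604,
        0.00124065,  0.00065053]), 'tau': array([ 4.04761204e-04, -5.63414204e+01,  1.22636586e+00, -1.93447924e+01,
        1.09062722e-02,  1.03802100e-02, -1.07304425e-05]), 'eef_pos': array([ 207.87712764, -615.20496554,  230.3847025 ]), 'tool_rot': array([-3.13970429e+00,  9.85346304e-06,  3.25802055e-01]), 'force': array([-0.6709226 , -0.14162217,  0.40710359]), 'torque': array([0.04523501, 0.05540711, 0.00820959]), 'width': 85.36444241671225} -18.700000000000003
scene {'vfov': 47.25532262514715, 'cx': 322.8191307527325, 'cy': 192.7304292546664, 'distortion': array([-0.0416816,  0.       ,  0.       ,  0.       ,  0.       ]), 'eye': array([1059.83085846, -621.78629938,  888.85043652]), 'rotation': array([0.80828405, 0.01078351, 0.66114291])}
top {'vfov': 47.64692523476566, 'cx': 319.28455075267493, 'cy': 194.2077247506915, 'distortion': array([-0.13290511,  0.        ,  0.        ,  0.        ,  0.        ]), 'eye': array([ 502.20908268,   10.18113593, 1169.17402344]), 'rotation': array([ 0.04464472, -0.01042292, -1.5846694 ])}
```

View pics/scene0.png

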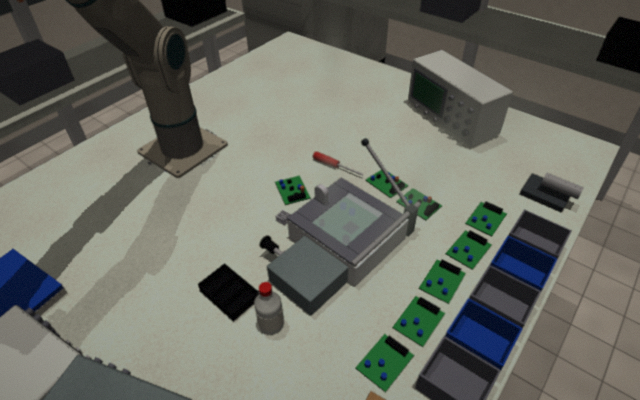

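View pics/top0.png

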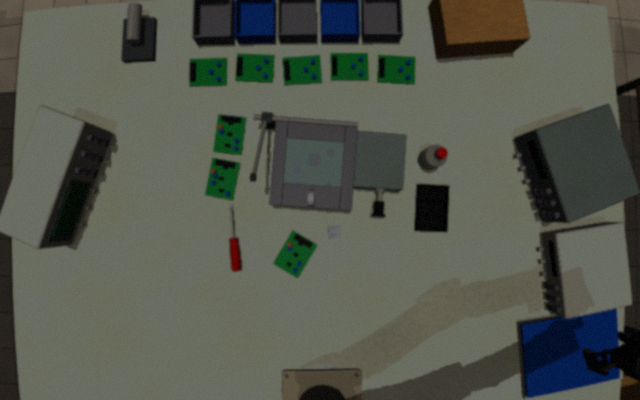

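The scene view shows the fixture with its grip tab at about (321,193), the black knob at about (268,243), and the index arm from (410,212) up to its ball end at (365,143). In the top view the tab is at about (310,198), the knob at about (378,205) and the index tip at about (254,177). Next I'll measure.

```bash
cat > h.py <<'E'
import numpy as np, cv2
from cell import ctrl, vision
from scipy.spatial.transform import Rotation as R
def cam(n):
    c=vision.calibration(n); f=200/np.tan(np.radians(c["vfov"])/2)
    K=np.array([[f,0,c["cx"]],[0,f,c["cy"]],[0,0,1]])
    Rw=R.from_euler("xyz",c["rotation"]).as_matrix()@np.diag([1,-1,-1])
    return K,np.array(c["distortion"]),Rw,np.array(c["eye"])
def ray(n,p):
    K,d,Rw,e=cam(n)
    u=cv2.undistortPoints(np.array([[p]],float),K,d)[0,0]
    v=Rw@np.array([u[0],u[1],1]); return e,v/np.linalg.norm(v)
def proj(n,P):
    K,d,Rw,e=cam(n)
    return cv2.projectPoints(np.atleast_2d(np.array(P,float)),cv2.Rodrigues(Rw.T)[0],-Rw.T@e,K,d)[0][:,0]
def tri(p1,p2):
    A=np.zeros((3,3));b=np.zeros(3);rs=[ray("scene",p1),ray("top",p2)]
    for e,v in rs:
        M=np.eye(3)-np.outer(v,v);A+=M;b+=M@e
    X=np.linalg.solve(A,b); return X,[np.linalg.norm((np.eye(3)-np.outer(v,v))@(X-e)) for e,v in rs]
def onz(n,p,z):
    e,v=ray(n,p); return e+v*(z-e[2])/v[2]
E
python3 - <<'E'
from h import *
np.set_printoptions(precision=1,suppress=True)
for n in("scene","top"): vision.get_image(n)
for k in ["slide_grip","cover_grip","cover_hinge","index_tip","fixture","heatsink_mid","board_a_mid","parts_tray_mid","wash_bottle_mid"]:
    r={n:vision.place_of(k,n) for n in("scene","top")}
    for n in r: print(k,n,[(np.array(q["point"]),round(float(q["score"]),2)) for q in r[n][:3]])
    if all(r.values()):
        X,e=tri(r["scene"][0]["point"],r["top"][0]["point"]); print("   ->",X,np.array(e))
print(proj("top",[[208,-616,231],[0,0,0]]),proj("scene",[[0,0,0]]))
E
```

```text
slide_grip scene [(array([268.6, 243.5]), 0.68)]
slide_grip top [(array([380.2, 207.2]), 0.58)]
   -> [ 518.3 -152.1   51.2] [0.8 0.8]
cover_grip scene [(array([318.1, 193.5]), 0.84)]
cover_grip top [(array([311.1, 201. ]), 0.69)]
   -> [534.8  18.5  95.6] [0.9 0.9]
cover_hinge scene [(array([382. , 237.8]), 0.67)]
cover_hinge top [(array([314.9, 121.9]), 0.73)]
   -> [730.6   8.   73.2] [2.8 2.8]
index_tip scene [(array([365.5, 138.4]), 0.75)]
index_tip top [(array([253.4, 174.5]), 0.57)]
   -> [588.7 138.5 219.7] [1. 1.]
fixture scene [(array([347.3, 237.8]), 0.76)]
fixture top [(array([314.4, 166.7]), 0.57)]
   -> [629.1  11.5  -1.5] [4.1 4.1]
heatsink_mid scene [(array([284.4, 214.8]), 0.69)]
heatsink_mid top [(array([334.6, 229.2]), 0.72)]
   -> [465.3 -39.   21.9] [1.5 1.5]
board_a_mid scene [(array([289.8, 189. ]), 0.74)]
board_a_mid top [(array([292.9, 252.8]), 0.78), (array([314.7, 163.6]), 0.66), (array([433.7, 155.3]), 0.49)]
   -> [401.   64.2   1.1] [4.5 4.5]
parts_tray_mid scene [(array([229.8, 287.9]), 0.92)]
parts_tray_mid top [(array([428.6, 208.1]), 0.64), (array([230.5, 237.6]), 0.28)]
   -> [ 514.4 -283.    15.2] [0.6 0.6]
wash_bottle_mid scene [(array([269.7, 305.3]), 0.75)]
wash_bottle_mid top [(array([430. , 157.6]), 0.86)]
   -> [ 639.7 -278.9   58.4] [0.6 0.6]
[[598.3 341.5]
 [321.2 406.3]] [[182.4 147.8]]
```

```bash
python3 - <<'E'
import cv2
a=cv2.imread("pics/scene0.png")[130:310,230:440]; b=cv2.imread("pics/top0.png")[100:240,220:420]
f=lambda i:cv2.convertScaleAbs(i,alpha=1.6,beta=0)
cv2.imwrite("pics/s_c.png",cv2.resize(f(a),(700,600),interpolation=cv2.INTER_CUBIC)); cv2.imwrite("pics/t_c.png",cv2.resize(f(b),(800,560),interpolation=cv2.INTER_CUBIC))
E
```

```text
(no output)
```

View pics/s_c.png

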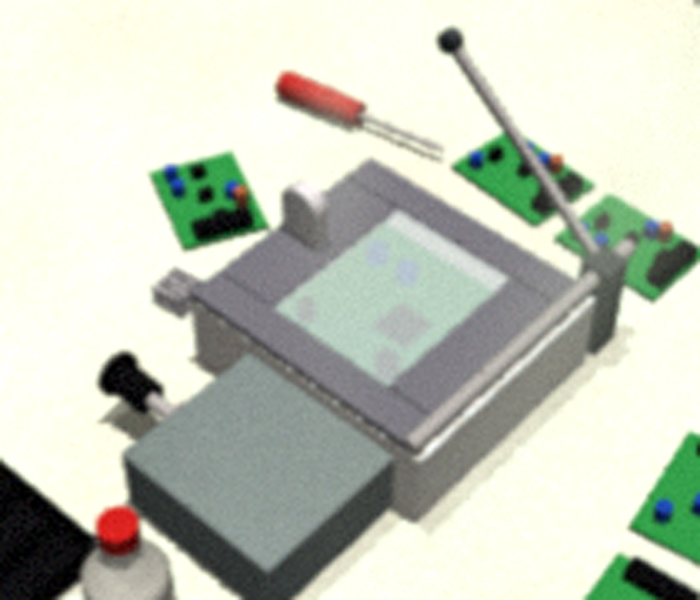

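View pics/t_c.png

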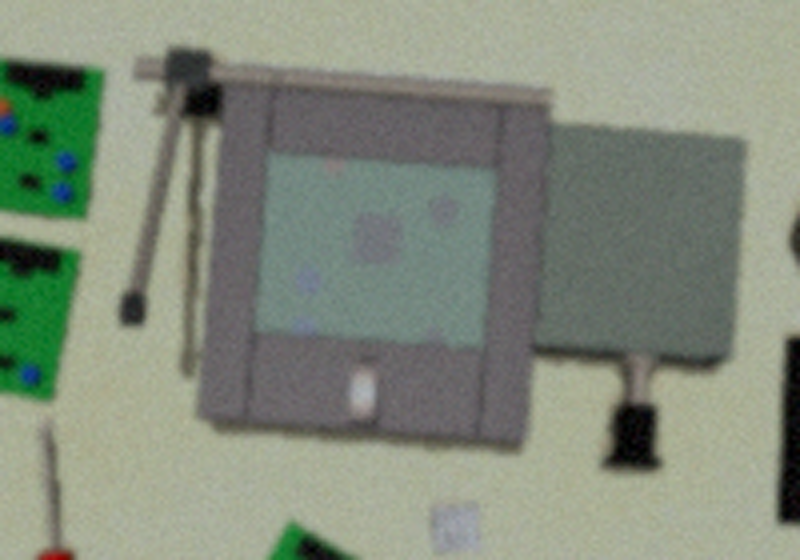

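```bash
cat > fit.py <<'E'
from h import *
from scipy.optimize import least_squares
np.set_printoptions(precision=2,suppress=True)
S=lambda u,v:np.array([230+u/3.3333-.35,130+v/3.3333-.35]); T=lambda u,v:np.array([220+u/4-.37,100+v/4-.37])
F=[("hFL",(-50,-100,60),S(250,352),T(540,347)),("hFR",(-50,-225,60),S(126,456),T(728,358)),("hBR",(90,-225,60),S(270,572),T(745,140)),("hBL",(90,-100,60),S(393,460),T(552,124)),
("cFL",(-110,100,79),S(372,160),T(200,415)),("cFR",(-110,-100,79),S(192,290),T(522,445)),("flange",(-116,-170,42),S(115,375),T(632,463)),
("ball",None,S(451,41),T(132,308)),("tip",None,np.array([365.5,138.4]),np.array([253.4,174.5])),("tab",(-88,0,109),np.array([318.1,193.5]),np.array([311.1,201]))]
def pts(p):
    x,y,w,th=p; c,s=np.cos(w),np.sin(w); o=[]
    for n,q,_,_ in F:
        if q is None: q=(100-205*np.cos(th),125,75+205*np.sin(th))
        o.append((x+c*q[0]-s*q[1],y+s*q[0]+c*q[1],q[2]))
    return np.array(o)
def res(p):
    P=pts(p); return np.r_[(proj("scene",P)-[f[2] for f in F]),(proj("top",P)-[f[3] for f in F])].ravel()
r=least_squares(res,[629,11,-.05,.75],loss="soft_l1",x_scale=[10,10,.05,.05])
print(r.x); E=r.fun.reshape(2,-1,2)
for i,f in enumerate(F): print(f[0],E[0,i],E[1,i])
for i,f in enumerate(F): print(f[0],*tri(f[2],f[3]),pts(r.x)[i])
x,y,w,th=r.x
def W(q): return np.array([x+np.cos(w)*q[0]-np.sin(w)*q[1],y+np.sin(w)*q[0]+np.cos(w)*q[1],q[2]])
print("slide",W((-96,-170,42)),"tab",W((-88,0,109)),"hinge",W((100,0,75)))
E
python3 fit.py
```

```text
[630.5   10.7   -0.09   0.72]
hFL [-1.12 -0.88] [-1.91 -0.88]
hFR [-2.81 -1.19] [1.43 0.17]
hBR [-1.53  0.09] [ 0.63 -1.3 ]
hBL [ 0.29 -1.55] [-1.02 -1.33]
cFL [-1.25 -1.42] [-0.8   0.23]
cFR [-1.56  0.01] [ 1.5 -1.1]
flange [-0.06 -0.64] [ 0.51 -0.99]
ball [-0.04 -0.85] [ 0.37 -1.71]
tip [-0.59  2.7 ] [-0.4   0.42]
tab [ 2.08 -2.51] [-0.29 -3.87]
hFL [572.51 -86.84  59.1 ] [np.float64(3.679038164007917), np.float64(3.679038164007912)] [571.92 -84.52  60.  ]
hFR [ 563.05 -205.5    53.52] [np.float64(1.773203997769895), np.float64(1.7732039977699783)] [ 560.94 -209.04   60.  ]
hBR [ 699.5  -218.9    56.31] [np.float64(2.2948877279771307), np.float64(2.294887727977234)] [ 700.4  -221.33   60.  ]
hBL [710.16 -98.74  55.13] [np.float64(1.599015037095755), np.float64(1.5990150370958733)] [711.38 -96.81  60.  ]
cFL [531.81 119.65  75.06] [np.float64(1.904954022811911), np.float64(1.9049540228121138)] [529.71 119.97  79.  ]
cFR [510.8  -74.87  74.39] [np.float64(1.6313722780441844), np.float64(1.6313722780441728)] [512.15 -79.26  79.  ]
flange [ 497.91 -147.45   37.14] [np.float64(0.5069768484900955), np.float64(0.5069768484900706)] [ 500.02 -148.46   42.  ]
ball [585.49 142.16 205.28] [np.float64(1.0796784244291446), np.float64(1.079678424429247)] [587.84 139.95 210.49]
tip [588.7  138.51 219.72] [np.float64(1.0364153618125365), np.float64(1.036415361812544)] [587.84 139.95 210.49]
tab [534.8   18.51  95.58] [np.float64(0.8543793017520872), np.float64(0.8543793017521576)] [542.84  18.43 109.  ]
slide [ 519.95 -150.21   42.  ] tab [542.84  18.43 109.  ] hinge [730.12   1.92  75.  ]
```

The fit gives fixture yaw −0.09 rad, the slide knob at (520,−150,42), the tab at (543,18,109), the hinge at (730,2,75) and an index angle of about 0.72. I'll spin the tool to line up first.

```bash
cat > d.py <<'E'
import sys
from h import *
# target TCP x y z -> delta in current tool axes (cm), spin to yaw -0.09
t=np.array([float(a) for a in sys.argv[1:4]]); yw=float(sys.argv[4]) if len(sys.argv)>4 else -0.09
s=ctrl.read_state(); M=R.from_euler("xyz",s["tool_rot"]).as_matrix()
print("t",round(s["clock"],2),"pos",s["eef_pos"].round(1),"rot",s["tool_rot"].round(3),"F",s["force"].round(1),"w",round(s["width"],1))
print("delta tool cm",(M.T@(t-s["eef_pos"])/10).round(2),"spin",round(float(s["tool_rot"][2]-yw),3))
E
python3 -m crank '[{"spin":0.14},{"spin":0.14},{"spin":0.136}]' 100; python3 d.py 520 -150 130
```

```text
t 1.1 pos [ 208.1 -615.8  231.3] rot [ 3.142 -0.     0.326] F [-0.2  0.4 -0.2] w 85.4
delta tool cm [ 44.46 -34.15  10.13] spin 0.416invalid input at $[0]: expected keys x, y, z, spin
```

```bash
python3 -m crank '[{"x":0,"y":0,"z":0,"spin":0.14},{"x":0,"y":0,"z":0,"spin":0.14},{"x":0,"y":0,"z":0,"spin":0.136}]' 100; python3 d.py 520 -150 130
```

```text
clock: 1.4
eef_pos: [208.0, -615.8, 231.4]
tool_rot: [3.142, -0.0, -0.096]
force: [0.0, -0.1, -0.4]
width: 85.3
t 1.4 pos [ 208.  -615.8  231.4] rot [ 3.142 -0.    -0.096] F [ 0.  -0.1 -0.4] w 85.3
delta tool cm [ 26.58 -49.36  10.14] spin -0.006
```

```bash
python3 -m crank '[{"x":1.9,"y":-3.5,"z":0.4,"spin":0},{"x":1.9,"y":-3.5,"z":0.4,"spin":0},{"x":1.9,"y":-3.5,"z":0.4,"spin":0},{"x":1.9,"y":-3.5,"z":0.4,"spin":0},{"x":1.9,"y":-3.5,"z":0.4,"spin":0}]'; python3 -m crank '[{"x":1.9,"y":-3.5,"z":0.4,"spin":0},{"x":1.9,"y":-3.5,"z":0.4,"spin":0},{"x":1.9,"y":-3.5,"z":0.4,"spin":0},{"x":1.9,"y":-3.5,"z":0.4,"spin":0},{"x":1.9,"y":-3.5,"z":0.4,"spin":0}]'; python3 d.py 520 -150 130
```

```text
clock: 1.9
eef_pos: [319.3, -448.8, 211.4]
tool_rot: [3.141, -0.001, -0.09]
force: [0.1, -0.7, 1.0]
width: 85.2
clock: 2.4
eef_pos: [429.8, -283.0, 191.4]
tool_rot: [3.141, -0.001, -0.09]
force: [0.1, -0.4, 0.6]
width: 85.7
t 2.4 pos [ 429.8 -283.   191.4] rot [ 3.141e+00 -1.000e-03 -9.000e-02] F [ 0.1 -0.4  0.6] w 85.7
delta tool cm [  7.78 -14.06   6.15] spin -0.0
```

```bash
python3 -m crank '[{"x":1.9,"y":-3.5,"z":1,"spin":0},{"x":1.9,"y":-3.5,"z":1,"spin":0},{"x":1.9,"y":-3.5,"z":1,"spin":0},{"x":1.9,"y":-3.5,"z":1,"spin":0},{"x":0,"y":0,"z":0,"spin":0}]'; python3 d.py 520 -150 130
```

```text
clock: 2.9
eef_pos: [520.2, -144.7, 150.1]
tool_rot: [-3.137, -0.0, -0.08]
force: [0.4, -0.2, 0.2]
width: 85.5
t 2.9 pos [ 520.2 -144.7  150.1] rot [-3.137 -0.    -0.08 ] F [ 0.4 -0.2  0.2] w 85.5
delta tool cm [0.02 0.54 2.01] spin 0.01
```

```bash
python3 -m crank '[{"x":0,"y":0.5,"z":3,"spin":0},{"x":0,"y":0,"z":2,"spin":0},{"x":0,"y":0,"z":0,"spin":0}]'; python3 d.py 520 -150 23.3; python3 - <<'E'
from h import *
f=lambda i:cv2.convertScaleAbs(i,alpha=1.6,beta=0)
a=f(vision.get_image("scene"))[130:310,210:420]; b=f(vision.get_image("top"))[100:240,260:460]
cv2.imwrite("pics/m1.png",np.hstack([cv2.resize(a,(400,343),interpolation=cv2.INTER_CUBIC),cv2.resize(b,(400,343),interpolation=cv2.INTER_CUBIC)]))
E
```

```text
clock: 3.2
eef_pos: [514.6, -156.8, 99.3]
tool_rot: [-3.141, 0.005, -0.091]
force: [-0.2, -0.9, -0.4]
width: 85.0
t 3.2 pos [ 514.6 -156.8   99.3] rot [-3.141  0.005 -0.091] F [-0.2 -0.9 -0.4] w 85.0
delta tool cm [ 0.51 -0.72  7.6 ] spin -0.001
```

View pics/m1.png

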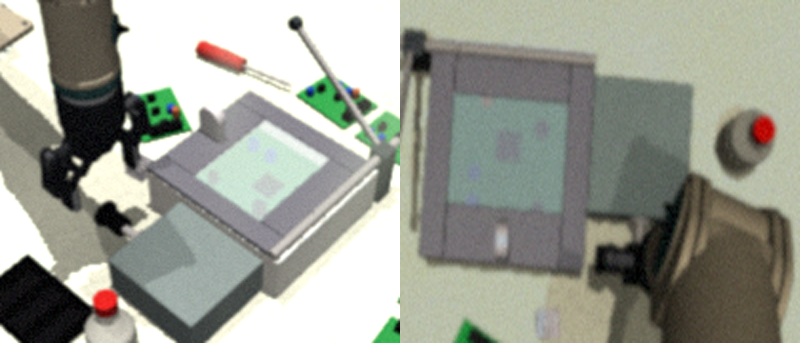

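The gripper is open above the knob, with the scene view showing the fingers at (60,170) and (130,140) and the knob at (110,215). I'll re-read the settled pose.

```bash
python3 d.py 520 -150 23.3; python3 d.py 520 -150 23.3;
```

```text
t 3.3 pos [ 516.6 -157.2  101.6] rot [ 3.141  0.    -0.091] F [-0.2  0.2 -0.2] w 85.7
delta tool cm [ 0.27 -0.75  7.83] spin -0.001
t 3.3 pos [ 516.6 -157.2  101.6] rot [ 3.141  0.    -0.091] F [-0.2  0.2 -0.2] w 85.7
delta tool cm [ 0.27 -0.75  7.83] spin -0.001
```

```bash
python3 -m crank '[{"x":0.2,"y":-0.7,"z":2.5,"spin":0},{"x":0,"y":0,"z":2.5,"spin":0},{"x":0,"y":0,"z":2.2,"spin":0},{"x":0,"y":0,"z":0.4,"spin":0},{"x":0,"y":0,"z":0,"spin":0}]'; python3 -m crank '[{"x":0,"y":0,"z":0,"spin":0}]' ; python3 d.py 520 -150 23.3
```

```text
clock: 3.8
eef_pos: [519.7, -150.3, 25.9]
tool_rot: [3.141, -0.001, -0.091]
force: [0.4, 0.3, 0.2]
width: 85.5
clock: 3.9
eef_pos: [520.4, -150.5, 26.7]
tool_rot: [3.141, -0.002, -0.09]
force: [-0.0, 0.0, -0.1]
width: 85.5
t 3.9 pos [ 520.4 -150.5   26.7] rot [ 3.141e+00 -2.000e-03 -9.000e-02] F [-0.   0.  -0.1] w 85.5
delta tool cm [-0.04 -0.04  0.34] spin -0.0
```

```bash
python3 -m crank '[{"x":0,"y":0,"z":0.3,"spin":0},{"x":0,"y":0,"z":0,"spin":0},{"x":0,"y":0,"z":0,"spin":0},{"x":0,"y":0,"z":0,"spin":0},{"x":0,"y":0,"z":0,"spin":0}]' 0;python3 -m crank '[{"x":0,"y":0,"z":0,"spin":0},{"x":0,"y":0,"z":0,"spin":0},{"x":0,"y":0,"z":0,"spin":0}]' ; python3 d.py 520 -150 23.3
```

```text
clock: 4.4
eef_pos: [519.5, -148.5, 22.9]
tool_rot: [-3.14, 0.0, -0.09]
force: [-0.9, 3.0, 5.2]
width: 24.3
clock: 4.7
eef_pos: [519.6, -148.6, 22.9]
tool_rot: [-3.14, -0.0, -0.09]
force: [-0.7, 2.6, 6.8]
width: 24.2
t 4.7 pos [ 519.6 -148.6   22.9] rot [-3.14 -0.   -0.09] F [-0.7  2.6  6.8] w 24.2
delta tool cm [ 0.06  0.14 -0.04] spin 0.0
```

Gripped on the neck at 24 mm width. Pulling out now.

```bash
python3 -m crank '[{"x":-0.5,"y":-0.1,"z":0,"spin":0},{"x":-0.8,"y":0,"z":0,"spin":0},{"x":-0.8,"y":0,"z":0,"spin":0},{"x":-0.8,"y":0,"z":0,"spin":0},{"x":0,"y":0,"z":0,"spin":0}]';python3 -m crank '[{"x":-0.8,"y":0,"z":0,"spin":0},{"x":-0.5,"y":0,"z":0,"spin":0},{"x":-0.3,"y":0,"z":0,"spin":0},{"x":0,"y":0,"z":0,"spin":0},{"x":0,"y":0,"z":0,"spin":0}]' ; python3 d.py 520 -150 23.3
```

```text
clock: 5.2
eef_pos: [487.5, -145.6, 22.8]
tool_rot: [-3.14, 0.004, -0.091]
force: [-3.0, 1.6, 11.4]
width: 23.9
clock: 5.7
eef_pos: [474.7, -144.5, 22.9]
tool_rot: [-3.141, -0.0, -0.09]
force: [1.7, 2.3, 8.0]
width: 24.0
t 5.7 pos [ 474.7 -144.5   22.9] rot [-3.141 -0.    -0.09 ] F [1.7 2.3 8. ] w 24.0
delta tool cm [ 4.56  0.14 -0.04] spin -0.0
```

```bash
python3 -m crank '[{"x":-0.3,"y":0,"z":0,"spin":0},{"x":-0.3,"y":0,"z":0,"spin":0},{"x":0,"y":0,"z":0,"spin":0},{"x":0,"y":0,"z":0,"spin":0}]' ; python3 - <<'E'
from h import *
f=lambda i:cv2.convertScaleAbs(i,alpha=1.6,beta=0)
a=f(vision.get_image("scene"))[130:310,210:420]; b=f(vision.get_image("top"))[100:240,260:460]
cv2.imwrite("pics/m2.png",np.hstack([cv2.resize(a,(400,343),interpolation=cv2.INTER_CUBIC),cv2.resize(b,(400,343),interpolation=cv2.INTER_CUBIC)]))
E
```

```text
clock: 6.1
eef_pos: [474.7, -144.6, 23.0]
tool_rot: [3.141, -0.011, -0.089]
force: [11.5, 2.6, -2.1]
width: 24.4
```

View pics/m2.png

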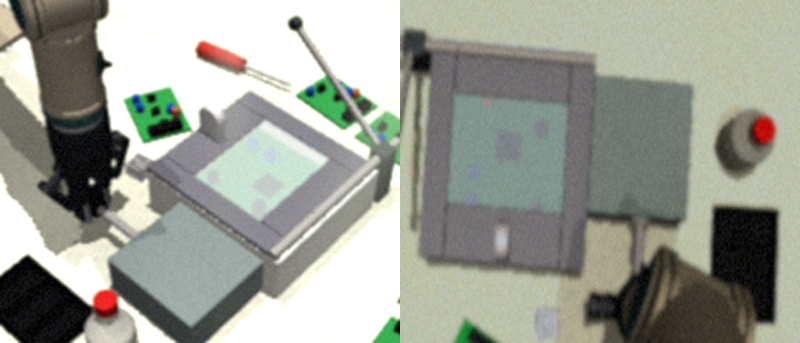

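The knob is against its stop: 6 mm more command gave no motion and the force rose to 11.5 N. The top view shows the rod extended at (640,240). Pushing home now.

```bash
python3 -m crank '[{"x":0.8,"y":0,"z":0,"spin":0},{"x":0.8,"y":0,"z":0,"spin":0},{"x":0.8,"y":0,"z":0,"spin":0},{"x":0.8,"y":0,"z":0,"spin":0},{"x":0.8,"y":0,"z":0,"spin":0}]';python3 -m crank '[{"x":0.8,"y":0,"z":0,"spin":0},{"x":0.4,"y":0,"z":0,"spin":0},{"x":0.3,"y":0,"z":0,"spin":0},{"x":0,"y":0,"z":0,"spin":0},{"x":0,"y":0,"z":0,"spin":0}]' ;python3 -m crank '[{"x":0.4,"y":0,"z":0,"spin":0},{"x":0,"y":0,"z":0,"spin":0},{"x":0,"y":0,"z":0,"spin":0}]' ; python3 d.py 520 -150 23.3
```

```text
clock: 6.7
eef_pos: [508.0, -147.5, 22.9]
tool_rot: [-3.141, 0.001, -0.09]
force: [1.8, 1.8, 7.6]
width: 24.9
clock: 7.2
eef_pos: [519.5, -148.5, 22.8]
tool_rot: [-3.14, 0.007, -0.091]
force: [-5.6, 3.0, 15.6]
width: 24.4
clock: 7.5
eef_pos: [519.4, -148.5, 22.7]
tool_rot: [-3.139, 0.015, -0.091]
force: [-12.5, 2.9, 22.2]
width: 24.2
t 7.5 pos [ 519.4 -148.5   22.7] rot [-3.139  0.015 -0.091] F [-12.5   2.9  22.2] w 24.2
delta tool cm [ 0.07  0.15 -0.06] spin -0.001
```

Home: same x as at the start, with 12.5 N against the stop. I'll relax, open and lift.

```bash
python3 -m crank '[{"x":-0.6,"y":0,"z":0,"spin":0},{"x":0,"y":0,"z":0,"spin":0}]'; python3 -m crank '[{"x":0,"y":0,"z":0,"spin":0},{"x":0,"y":0,"z":0,"spin":0},{"x":0,"y":0,"z":0,"spin":0},{"x":0,"y":0,"z":0,"spin":0},{"x":0,"y":0,"z":0,"spin":0}]' 100; python3 -m crank '[{"x":0,"y":0,"z":-2,"spin":0},{"x":0,"y":0,"z":-4,"spin":0},{"x":0,"y":0,"z":-4,"spin":0},{"x":0,"y":0,"z":-4,"spin":0},{"x":0,"y":0,"z":-4,"spin":0}]' ; python3 -m crank '[{"x":0,"y":0,"z":0,"spin":0},{"x":0,"y":0,"z":0,"spin":0}]'; python3 d.py 543 18 210;  python3 - <<'E'
from h import *
f=lambda i:cv2.convertScaleAbs(i,alpha=1.6,beta=0)
a=f(vision.get_image("scene"))[130:310,210:420]; b=f(vision.get_image("top"))[100:240,260:460]
cv2.imwrite("pics/m3.png",np.hstack([cv2.resize(a,(400,343),interpolation=cv2.INTER_CUBIC),cv2.resize(b,(400,343),interpolation=cv2.INTER_CUBIC)]))
E
```

```text
clock: 7.7
eef_pos: [519.5, -148.5, 22.8]
tool_rot: [-3.141, 0.003, -0.09]
force: [-1.9, 2.5, 10.0]
width: 24.4
clock: 8.2
eef_pos: [521.2, -149.3, 22.1]
tool_rot: [3.141, 0.001, -0.09]
force: [-0.5, -0.0, -0.2]
width: 85.4
clock: 8.7
eef_pos: [521.0, -149.1, 203.9]
tool_rot: [3.142, 0.0, -0.09]
force: [0.9, 0.7, -0.7]
width: 85.3
clock: 8.9
eef_pos: [521.6, -149.2, 203.0]
tool_rot: [3.141, -0.002, -0.09]
force: [-0.7, -0.1, -0.9]
width: 85.8
t 8.9 pos [ 521.6 -149.2  203. ] rot [ 3.141e+00 -2.000e-03 -9.000e-02] F [-0.7 -0.1 -0.9] w 85.8
delta tool cm [  0.62 -16.84  -0.7 ] spin -0.0
```

View pics/m3.png

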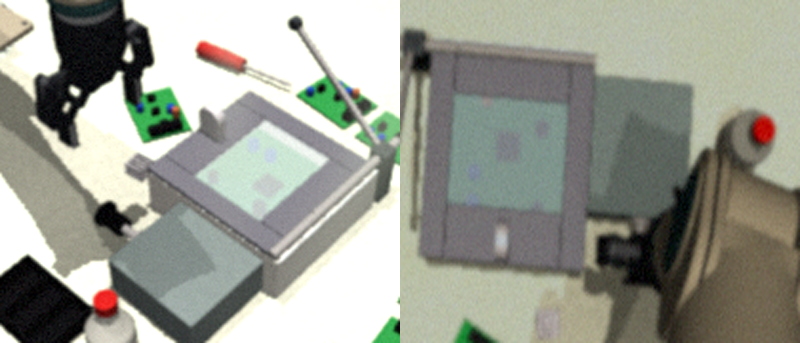

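Knob is back home at (110,215), as in the earlier picture. Now checking the tab position from both views.

```bash
python3 - <<'E'
from h import *
np.set_printoptions(precision=1,suppress=True)
a=vision.get_image("scene"); b=vision.get_image("top")
for n in("scene","top"):
    for q in vision.regions_of("cover_grip",n)[:1]: print(n,q["extent"],q["score"])
    for q in vision.place_of("cover_grip",n)[:2]: print(n,q["point"],q["score"])
print(onz("top",(310.4,197.2),127))
for z in(79,109,127): print(z,proj("scene",[[542.8,19,z]]),proj("top",[[542.8,19,z]]))
f=lambda i:cv2.convertScaleAbs(i,alpha=1.6,beta=0)
cv2.imwrite("pics/m4.png",np.hstack([cv2.resize(f(a)[170:220,295:345],(400,400),interpolation=cv2.INTER_CUBIC),cv2.resize(f(b)[175:225,285:335],(400,400),interpolation=cv2.INTER_CUBIC)]))
E
```

```text
scene [282.8, 177.4, 401.3, 262.5] 0.74
scene [266.8, 245.6] 0.69
scene [316.9, 191.1] 0.6
top [268.2, 122.9, 355.8, 210.8] 0.85
top [312.2, 200.8] 0.97
[542.   19.2 127. ]
79 [[320.5 199.5]] [[310.7 197.6]]
109 [[320.3 190.9]] [[310.6 197.1]]
127 [[320.2 185.5]] [[310.5 196.8]]
```

View pics/m4.png

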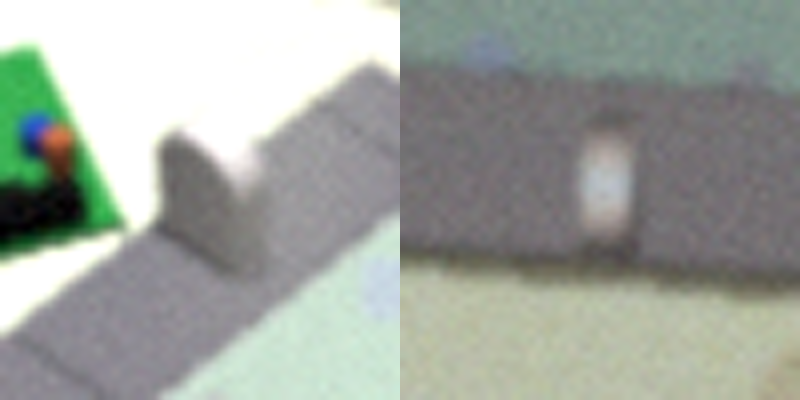

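The tab measures about (542,19) with its top at 120–127 mm. The cover base fits within 1–2 px. Moving over it.

```bash
python3 -m crank '[{"x":0.1,"y":-3.4,"z":0,"spin":0},{"x":0.1,"y":-3.4,"z":0,"spin":0},{"x":0.1,"y":-3.4,"z":0,"spin":0},{"x":0.1,"y":-3.4,"z":0,"spin":0},{"x":0.1,"y":-3.4,"z":0,"spin":0}]'; python3 -m crank '[{"x":0,"y":0,"z":2,"spin":0},{"x":0,"y":0,"z":2,"spin":0},{"x":0,"y":0,"z":0,"spin":0},{"x":0,"y":0,"z":0,"spin":0}]'; python3 d.py 541.5 19.5 89
```

```text
clock: 9.8
eef_pos: [541.6, 21.0, 202.0]
tool_rot: [3.141, 0.001, -0.09]
force: [-0.1, -0.2, 0.6]
width: 85.8
clock: 10.2
eef_pos: [541.6, 19.4, 162.2]
tool_rot: [3.141, 0.001, -0.091]
force: [-0.3, -0.4, 0.3]
width: 85.4
t 10.2 pos [541.6  19.4 162.2] rot [ 3.141e+00  1.000e-03 -9.100e-02] F [-0.3 -0.4  0.3] w 85.4
delta tool cm [-0.   -0.01  7.32] spin -0.001
```

```bash
python3 -m crank '[{"x":0,"y":0,"z":2.5,"spin":0},{"x":0,"y":0,"z":2.5,"spin":0},{"x":0,"y":0,"z":1.5,"spin":0},{"x":0,"y":0,"z":0.7,"spin":0},{"x":0,"y":0,"z":0,"spin":0}]'; python3 -m crank '[{"x":0,"y":0,"z":0,"spin":0},{"x":0,"y":0,"z":0,"spin":0},{"x":0,"y":0,"z":0,"spin":0},{"x":0,"y":0,"z":0,"spin":0},{"x":0,"y":0,"z":0,"spin":0}]' 0;python3 -m crank '[{"x":0,"y":0,"z":0,"spin":0},{"x":0,"y":0,"z":0,"spin":0},{"x":0,"y":0,"z":0,"spin":0}]'; python3 d.py 541.5 19.5 89;  python3 - <<'E'
from h import *
f=lambda i:cv2.convertScaleAbs(i,alpha=1.6,beta=0)
a=f(vision.get_image("scene"))[130:310,230:440]
cv2.imwrite("pics/m5.png",cv2.resize(a,(700,600),interpolation=cv2.INTER_CUBIC))
E
```

```text
clock: 10.7
eef_pos: [541.9, 19.4, 90.4]
tool_rot: [3.142, 0.0, -0.091]
force: [0.0, -0.6, -0.4]
width: 85.6
clock: 11.2
eef_pos: [541.8, 20.2, 90.6]
tool_rot: [-3.141, -0.0, -0.09]
force: [-1.4, 2.8, 2.5]
width: 13.1
clock: 11.5
eef_pos: [541.9, 20.1, 90.6]
tool_rot: [-3.141, -0.0, -0.09]
force: [-0.6, 2.4, 3.5]
width: 12.9
t 11.5 pos [541.9  20.1  90.6] rot [-3.141 -0.    -0.09 ] F [-0.6  2.4  3.5] w 12.9
delta tool cm [-0.03  0.07  0.16] spin 0.0
```

View pics/m5.png

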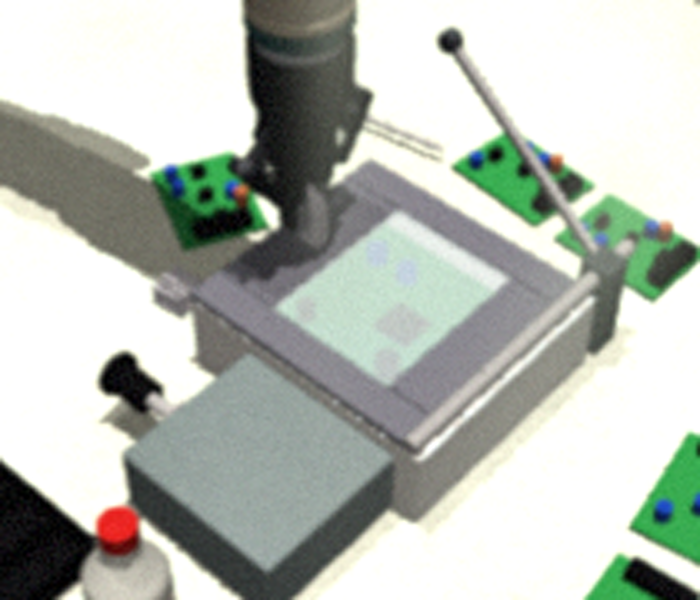

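```bash
python3 -c "
import numpy as np
g=lambda t:np.array([-188*np.cos(t)+34*np.sin(t),188*np.sin(t)+34*np.cos(t)])
p=g(0)
for t in np.arange(.06,.75,.06):
    q=g(t);print(round(t,2),((q-p)/10).round(2),((q-g(0))).round(1));p=q"
```

```text
0.06 [0.24 1.12] [ 2.4 11.2]
0.12 [0.3 1.1] [ 5.4 22.3]
0.18 [0.37 1.08] [ 9.1 33.1]
0.24 [0.43 1.06] [13.5 43.7]
0.3 [0.5  1.03] [18.4 54. ]
0.36 [0.56 1.  ] [24. 64.]
0.42 [0.62 0.97] [30.2 73.7]
0.48 [0.67 0.93] [36.9 83. ]
0.54 [0.73 0.88] [44.2 91.8]
0.6 [0.78 0.84] [ 52.  100.2]
0.66 [0.83 0.79] [ 60.3 108.1]
0.72 [0.88 0.74] [ 69.1 115.5]
```

Raising along the arc to about 0.54 first.

```bash
python3 -m crank '[{"x":0.24,"y":-0.1,"z":-1.12,"spin":0},{"x":0.3,"y":0,"z":-1.1,"spin":0},{"x":0.37,"y":0,"z":-1.08,"spin":0},{"x":0.43,"y":0,"z":-1.06,"spin":0},{"x":0,"y":0,"z":0,"spin":0}]'; python3 -m crank '[{"x":0.5,"y":0,"z":-1.03,"spin":0},{"x":0.56,"y":0,"z":-1,"spin":0},{"x":0.62,"y":0,"z":-0.97,"spin":0},{"x":0.67,"y":0,"z":-0.93,"spin":0},{"x":0.73,"y":0,"z":-0.88,"spin":0}]'; python3 -m crank '[{"x":0,"y":0,"z":0,"spin":0},{"x":0,"y":0,"z":0,"spin":0}]'; python3 - <<'E'
from h import *
f=lambda i:cv2.convertScaleAbs(i,alpha=1.6,beta=0)
a=f(vision.get_image("scene"))[130:310,230:440]
cv2.imwrite("pics/m6.png",cv2.resize(a,(700,600),interpolation=cv2.INTER_CUBIC))
E
```

```text
clock: 12.05
eef_pos: [555.6, 19.0, 135.1]
tool_rot: [3.141, -0.001, -0.091]
force: [2.6, -1.9, -8.2]
width: 13.0
clock: 12.55
eef_pos: [583.9, 16.4, 180.9]
tool_rot: [3.141, 0.005, -0.09]
force: [2.6, -1.8, -13.9]
width: 13.3
clock: 12.75
eef_pos: [584.3, 16.4, 181.3]
tool_rot: [3.141, 0.003, -0.09]
force: [-1.5, -1.8, -6.5]
width: 13.2
```

View pics/m6.png

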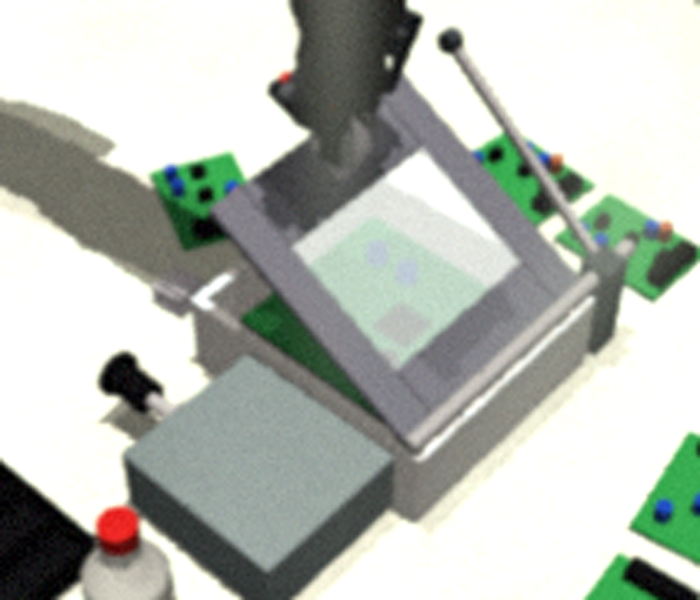

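The cover follows in the grip (frame corner at (215,212) in the crop) and is still below the index arm. Raising further.

```bash
python3 -m crank '[{"x":0.78,"y":0,"z":-0.84,"spin":0},{"x":0.83,"y":0,"z":-0.79,"spin":0},{"x":0.44,"y":0,"z":-0.37,"spin":0},{"x":0,"y":0,"z":0,"spin":0},{"x":0,"y":0,"z":0,"spin":0}]'; python3 -m crank '[{"x":0,"y":0,"z":0,"spin":0},{"x":0,"y":0,"z":0,"spin":0}]'; python3 - <<'E'
from h import *
f=lambda i:cv2.convertScaleAbs(i,alpha=1.6,beta=0)
i=vision.get_image("scene"); j=vision.get_image("top")
cv2.imwrite("pics/s7.png",i);cv2.imwrite("pics/t7.png",j)
cv2.imwrite("pics/m7.png",cv2.resize(f(i)[130:310,230:440],(700,600),interpolation=cv2.INTER_CUBIC))
cv2.imwrite("pics/m7t.png",cv2.resize(f(j)[100:240,220:420],(800,560),interpolation=cv2.INTER_CUBIC))
E
```

```text
clock: 13.3
eef_pos: [605.1, 14.5, 202.0]
tool_rot: [3.141, 0.002, -0.091]
force: [-4.5, -1.6, -4.3]
width: 13.0
clock: 13.5
eef_pos: [605.1, 14.5, 202.0]
tool_rot: [3.141, 0.002, -0.091]
force: [-3.9, -1.5, -4.9]
width: 13.0
```

View pics/m7.png

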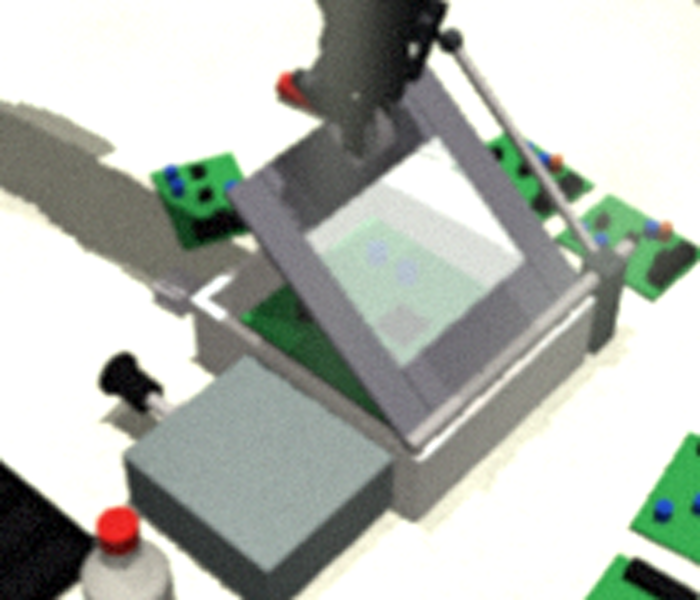

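View pics/m7t.png

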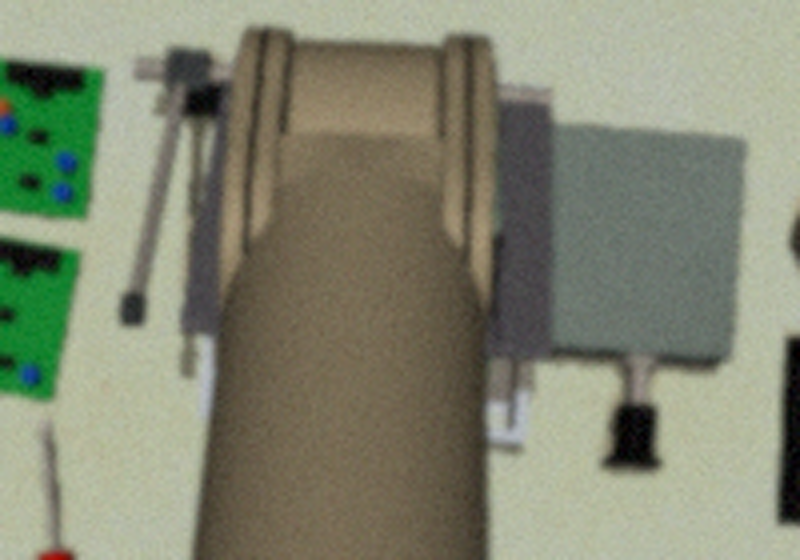

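The cover is now close to the arm's angle: frame corner at (232,188), arm end at (451,41). Measuring both angles in detail.

```bash
python3 - <<'E'
import cv2,numpy as np
i=cv2.convertScaleAbs(cv2.imread("pics/s7.png"),alpha=1.6)
cv2.imwrite("pics/z1.png",cv2.resize(i[130:215,345:425],(565,600),interpolation=cv2.INTER_CUBIC))
cv2.imwrite("pics/z2.png",cv2.resize(i[180:270,290:370],(533,600),interpolation=cv2.INTER_CUBIC))
j=cv2.convertScaleAbs(cv2.imread("pics/t7.png"),alpha=1.8)
cv2.imwrite("pics/z3.png",cv2.resize(j[105:195,240:365],(800,576),interpolation=cv2.INTER_CUBIC))
E
```

```text
(no output)
```

View pics/z1.png

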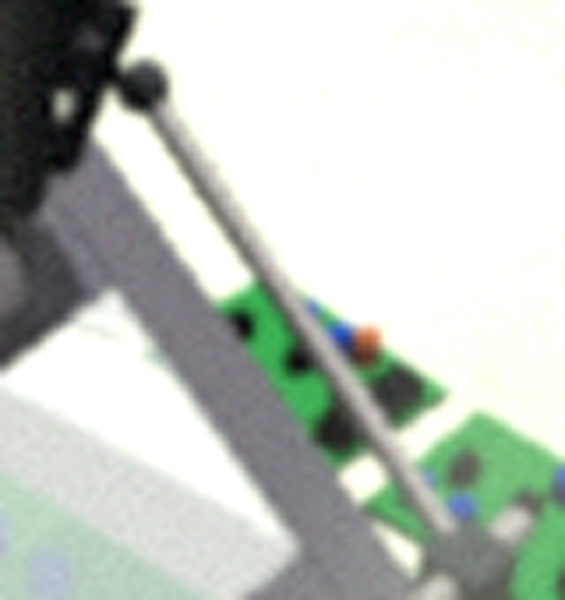

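View pics/z2.png

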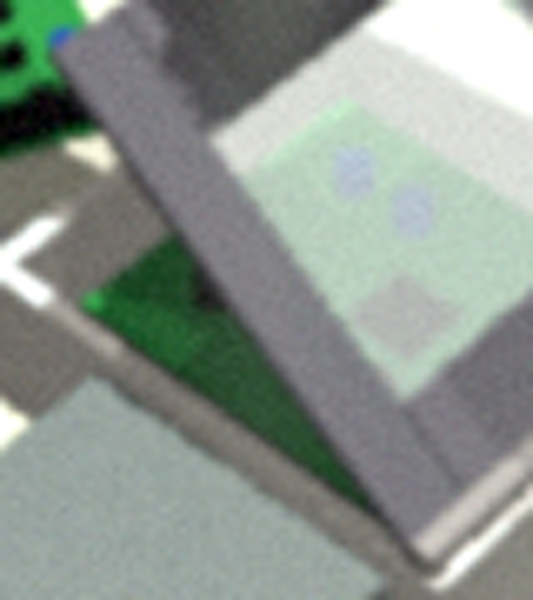

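View pics/z3.png

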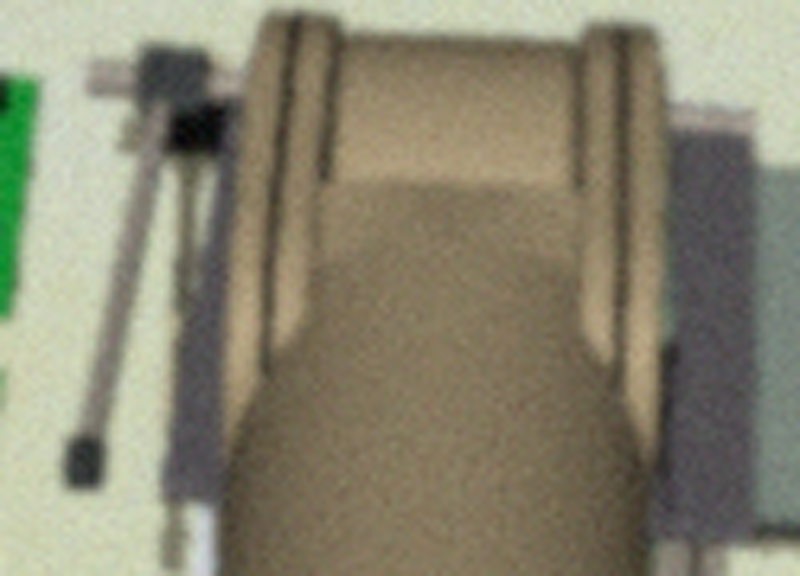

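```bash
python3 - <<'E'
from h import *
x,y,w=630.5,10.7+1,-.09
def W(r,yy,h,t):
    q=(100-r*np.cos(t)+h*np.sin(t),yy,75+r*np.sin(t)+h*np.cos(t))
    return (x+np.cos(w)*q[0]-np.sin(w)*q[1],y+np.sin(w)*q[0]+np.cos(w)*q[1],q[2])
def sl(n,yy,h,t,a,b):
    p=proj(n,[W(a,yy,h,t),W(b,yy,h,t)]); d=p[0]-p[1]; return d[1]/d[0]
for t in np.arange(.6,.82,.02):
    print(round(t,2),"arm",round(sl("scene",125,0,t,30,195),3),"covL",round(sl("scene",100,4,t,30,180),3),"covWinL",round(sl("scene",70,4,t,50,170),3),"covR",round(sl("scene",-100,4,t,10,210),3),"armTip",proj("scene",[W(205,125,0,t)])[0].round(1),proj("top",[W(205,125,0,t)])[0].round(1),"FR",proj("scene",[W(210,-100,4,t)])[0].round(1),"FRtop",proj("top",[W(210,-100,4,t),W(210,100,4,t)]).round(1).ravel())
E
```

```text
0.6 arm 1.295 covL 1.296 covWinL 1.297 covR 1.303 armTip [360.  144.8] [253.1 182.6] FR [294.6 188.4] FRtop [356.8 191.3 264.2 184.2]
0.62 arm 1.329 covL 1.329 covWinL 1.329 covR 1.33 armTip [360.8 144.1] [253.  181.4] FR [295.3 187.8] FRtop [357.1 190.  264.1 182.9]
0.64 arm 1.365 covL 1.364 covWinL 1.363 covR 1.357 armTip [361.6 143.4] [252.9 180.2] FR [296.  187.2] FRtop [357.3 188.8 264.1 181.6]
0.66 arm 1.402 covL 1.401 covWinL 1.399 covR 1.385 armTip [362.5 142.8] [252.8 178.9] FR [296.7 186.7] FRtop [357.5 187.5 264.  180.3]
0.68 arm 1.441 covL 1.439 covWinL 1.435 covR 1.415 armTip [363.4 142.1] [252.7 177.6] FR [297.5 186.1] FRtop [357.8 186.1 263.9 178.9]
0.7 arm 1.481 covL 1.479 covWinL 1.474 covR 1.445 armTip [364.2 141.5] [252.6 176.3] FR [298.3 185.6] FRtop [358.  184.8 263.9 177.5]
0.72 arm 1.524 covL 1.52 covWinL 1.514 covR 1.477 armTip [365.2 141. ] [252.5 174.9] FR [299.2 185.2] FRtop [358.2 183.3 263.8 176.1]
0.74 arm 1.568 covL 1.563 covWinL 1.556 covR 1.509 armTip [366.1 140.4] [252.4 173.5] FR [300.  184.7] FRtop [358.5 181.9 263.8 174.6]
0.76 arm 1.615 covL 1.609 covWinL 1.6 covR 1.543 armTip [367.1 139.9] [252.3 172.1] FR [300.9 184.3] FRtop [358.7 180.4 263.7 173.1]
0.78 arm 1.664 covL 1.657 covWinL 1.646 covR 1.579 armTip [368.1 139.4] [252.3 170.6] FR [301.9 183.9] FRtop [359.  178.9 263.7 171.6]
0.8 arm 1.716 covL 1.707 covWinL 1.694 covR 1.616 armTip [369.1 138.9] [252.2 169.1] FR [302.8 183.6] FRtop [359.2 177.3 263.6 170. ]
```

Image slopes are a sensitive measure (0.04 in slope per 0.02 rad). I'll fit the lines to sub-pixel on averaged frames.

```bash
cat > ang.py <<'E'
from h import *
from scipy.optimize import brentq
import sys
N=10
g={n:np.mean([cv2.cvtColor(vision.get_image(n),cv2.COLOR_BGR2GRAY).astype(float) for _ in range(N)],0) for n in(["scene"])}
np.save("avg.npy",g["scene"])
x,y,w=630.5,11.7,-.09
def W(r,yy,h,t):
    q=(100-r*np.cos(t)+h*np.sin(t),yy,75+r*np.sin(t)+h*np.cos(t))
    return (x+np.cos(w)*q[0]-np.sin(w)*q[1],y+np.sin(w)*q[0]+np.cos(w)*q[1],q[2])
im=g["scene"].astype(np.float32)
def prof(p0,p1,n=60,hw=5):
    d=(p1-p0)/np.linalg.norm(p1-p0); nn=np.array([-d[1],d[0]]); s=np.linspace(0,1,n); o=np.arange(-hw,hw+.01,.2)
    P=p0+np.outer(s,p1-p0); G=P[:,None]+o[None,:,None]*nn
    return P,nn,o,cv2.remap(im,G[...,0].astype(np.float32),G[...,1].astype(np.float32),cv2.INTER_CUBIC)
def fit(p0,p1,mode,hw=4,it=4):
    p0,p1=np.array(p0,float),np.array(p1,float)
    for k in range(it):
        P,nn,o,v=prof(p0,p1,hw=hw)
        v=cv2.GaussianBlur(v,(9,9),2)
        if mode=="edge+": j=np.gradient(v,axis=1).argmax(1)
        elif mode=="edge-": j=np.gradient(v,axis=1).argmin(1)
        q=P+o[j][:,None]*nn; t=o[j]; s=np.linspace(0,1,len(t)); m=np.abs(t-np.median(t))<1.2
        for _ in range(4):
            c=np.polyfit(s[m],t[m],1); rr=t-np.polyval(c,s); m=np.abs(rr)<max(.4,2*rr[m].std())
        p0,p1=p0+c[1]*nn,p1+(c[0]+c[1])*nn; hw=max(2.,hw*.7)
    d=p1-p0; return p0,p1,d[1]/d[0],rr[m].std(),m.mean()
E
cat > ang2.py <<'E'
from ang import *
np.set_printoptions(precision=2,suppress=True)
z1=lambda u,v:np.array([345+u/7.06-.43,130+v/7.06-.43]); z2=lambda u,v:np.array([290+u/6.667-.42,180+v/6.667-.42])
L={"arm_left":(z1(160,125),z1(420,515),125,0),"arm_right":(z1(175,110),z1(440,505),125,0),
"covL":(z1(115,160),z1(400,565),100,4),"winL":(z1(125,310),z1(290,530),70,4),"covR":(z2(100,110),z2(400,545),-100,0),"winR":(z2(230,165),z2(395,385),-70,4)}
for k,(a,b,yy,h) in L.items():
  for m in("edge+","edge-"):
    p0,p1,s,e,fr=fit(a,b,m)
    def f(t):
        # slope over the same span
        P=proj("scene",[W(r,yy,h,t) for r in np.linspace(0,210,40)])
        d0=np.polyfit(P[:,1],P[:,0],1)[0]; return 1/d0-s
    try: th=brentq(f,.4,1)
    except Exception: th=np.nan
    print(k,m,p0,p1,"slope",round(s,3),"std",round(e,2),"in",round(fr,2),"theta",round(th,3))
E
python3 ang2.py
```

```text
arm_left edge+ [366.25 147.93] [403.07 203.18] slope 1.5 std 0.12 in 0.75 theta 0.709
arm_left edge- [368.02 146.75] [404.79 202.03] slope 1.503 std 0.17 in 1.0 theta 0.71
arm_right edge+ [365.98 147.42] [403.3  203.51] slope 1.503 std 0.12 in 0.75 theta 0.71
arm_right edge- [367.69 146.27] [405.05 202.34] slope 1.501 std 0.17 in 0.95 theta 0.709
covL edge+ [358.04 154.37] [403.54 207.91] slope 1.177 std 0.3 in 0.52 theta 0.523
covL edge- [360.72 152.33] [401.08 209.7 ] slope 1.421 std 0.1 in 0.67 theta 0.671
winL edge+ [362.64 173.21] [385.24 204.94] slope 1.404 std 0.05 in 1.0 theta 0.663
winL edge- [364.87 171.53] [387.33 203.38] slope 1.418 std 0.12 in 1.0 theta 0.671
covR edge+ [302.73 197.35] [347.6  262.69] slope 1.456 std 0.15 in 0.6 theta 0.708
covR edge- [304.22 196.33] [350.29 260.84] slope 1.4 std 0.23 in 0.98 theta 0.671
winR edge+ [321.34 206.38] [346.06 239.4 ] slope 1.336 std 0.13 in 0.83 theta 0.624
winR edge- [323.9  204.46] [348.04 237.92] slope 1.386 std 0.08 in 1.0 theta 0.659
```

The index arm fits at 0.710 and the cover at about 0.667. That leaves +0.04 rad to raise.

```bash
python3 -m crank '[{"x":0.3,"y":0,"z":-0.25,"spin":0},{"x":0.3,"y":0,"z":-0.25,"spin":0},{"x":0,"y":0,"z":0,"spin":0},{"x":0,"y":0,"z":0,"spin":0},{"x":0,"y":0,"z":0,"spin":0}]'; python3 ang2.py; python3 - <<'E'
import numpy as np,cv2
i=np.load("avg.npy")
cv2.imwrite("pics/m8.png",cv2.resize(np.clip(i*1.6,0,255).astype(np.uint8)[130:310,230:440],(700,600),interpolation=cv2.INTER_CUBIC))
E
```

```text
clock: 14.6
eef_pos: [611.0, 14.0, 206.8]
tool_rot: [3.141, 0.002, -0.09]
force: [-4.9, -2.3, -5.6]
width: 13.1
arm_left edge+ [366.27 147.92] [403.08 203.17] slope 1.501 std 0.13 in 0.75 theta 0.709
arm_left edge- [368.   146.76] [404.86 201.99] slope 1.498 std 0.17 in 0.95 theta 0.708
arm_right edge+ [365.98 147.42] [403.31 203.5 ] slope 1.502 std 0.12 in 0.75 theta 0.71
arm_right edge- [367.68 146.28] [405.01 202.36] slope 1.502 std 0.19 in 1.0 theta 0.71
covL edge+ [359.16 153.51] [404.01 207.55] slope 1.205 std 0.81 in 1.0 theta 0.542
covL edge- [362.2  151.29] [401.15 209.65] slope 1.498 std 0.17 in 0.68 theta 0.71
winL edge+ [363.83 172.31] [385.7 204.6] slope 1.476 std 0.1 in 1.0 theta 0.701
winL edge- [360.2  175.04] [383.03 206.62] slope 1.383 std 0.3 in 0.58 theta 0.651
covR edge+ [303.99 196.48] [347.44 262.79] slope 1.526 std 0.24 in 0.6 theta 0.75
covR edge- [305.5  195.44] [350.34 260.8 ] slope 1.458 std 0.24 in 1.0 theta 0.708
winR edge+ [321.61 206.17] [346.03 239.42] slope 1.362 std 0.51 in 0.93 theta 0.642
winR edge- [324.91 203.71] [348.47 237.6 ] slope 1.438 std 0.1 in 1.0 theta 0.693
```

View pics/m8.png

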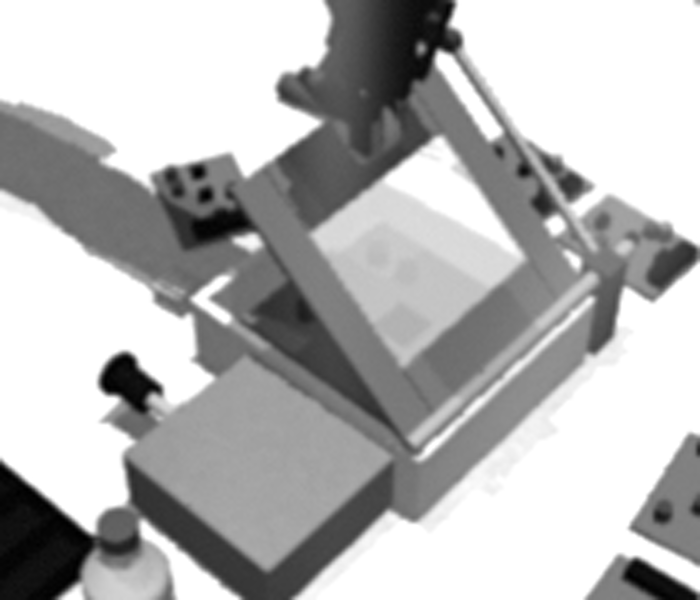

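The arm fits at 0.709 and the cover at 0.71 and 0.708 on its outer edges, 0.70 and 0.69 on its window edges. In the picture the two run parallel, and the knob is home at (125,370). Last state check, then I'll hand in.

```bash
python3 -m crank '[{"x":0,"y":0,"z":0,"spin":0},{"x":0,"y":0,"z":0,"spin":0}]'; python3 -c "
from cell import ctrl
print(ctrl.finish_job())"
```

```text
clock: 15.3
eef_pos: [611.0, 14.0, 206.8]
tool_rot: [3.141, 0.002, -0.09]
force: [-5.2, -2.1, -6.5]
width: 13.3
the job is handed in; nothing more can be done
None
```

I handed the job in at 15.3 s. The contact slide had been reseated and the gripper was holding the cover at the index arm's angle.

- **Slide:** I pulled the knob out 45 mm. Another 6 mm of commanded pull gave no motion and about 11 N. I then pushed it back to the starting x (519.5 mm), with about 12 N against the home stop. After release, the picture showed the knob in its home position.
- **Cover:** the last images gave the index arm at 0.709 rad. The cover's outer edges gave 0.710 and 0.708 rad.
- **Checks that disagreed:** the cover's window edges read a little lower, at 0.693–0.70 rad. Working it out from the gripper's motion gave about 0.72 rad. A few other edge fits (0.54–0.75 rad) had high scatter or few usable points, and I set them aside.
- **Final hold:** the tab was still gripped at 13 mm. The pose was steady and the wrist force was under 10 N.
- **Surroundings:** I did not touch the index arm, and its fitted angle stayed at 0.709–0.710 rad in the last two measurements. In the pictures I took, nothing lying around had visibly moved. I did not re-measure each loose item at the end.

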